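# Find the latched mode key on the colony counter and release it

## Task

One of the four identical latching mode keys on the front of the colony counter has been left latched down, and with the counter switched off no lamp shows which. Tap all four keys in turn with the fingertips, from left to right as seen from the robot, each lightly enough that it changes nothing, to feel which one is down; then press that key right in and let it go so that it springs up and all four keys stand up. Do not push home a key that is already up, and leave the dish on the stage and the other things on the bench where they are.

Things in the scene. Friction and masses are not known exactly. Their poses are not given: they have to be found in the camera images.
- counter: Colony counter, fixed: low white casing 210 mm deep (its x), 250 mm wide (its y). Origin: centre of its underside on the worktop; x points to its back, y to its left as one faces the keys. In front a level deck with a black plate, top at 44 mm, through which the keys stand; behind it the stage housing, 67 mm high, with a dish in a ring centred at x = +50 mm (dish top 86 mm). All else on it is lower.
- key_a: One of four identical keys a to d; which stands in which place varies. Light grey cap, 26 mm front to back, 22 mm wide, in the counter's front deck. The row, in the counter's frame: x = -68 mm, y = +69, +23, -23, -69 mm (46 mm pitch). This origin lies on the key's upright axis 40 mm above the worktop and stays put when the key is pressed.
- key_b: Another of the four identical keys, as key_a. All four have a push-push catch: a key that is up, pressed deeper than about 5.6 mm and let go, stays latched 4.8 mm down; pressed less, it springs back. The latched key, pressed deeper than about 7 mm (go to the stop at 8.5 mm) and let go, springs right up within half a second.
- key_c: Another of the four identical keys, as key_a. Forces of all four: a key that is up needs about 2 N to start moving, then 0.45 N more per mm (4 N at 5 mm, 5.6 N at the stop), and about 1 N more for each 10 mm/s of pressing speed, as the keys are damped. A latched key does not give under less than about 4 N, then goes on as the others. The stop is hard.
- key_d: Another of the four identical keys, as key_a. Exactly one of the four, in any place, starts latched down; the other three stand up.
- cap_a_top (a point): Centre of the top face of key_a's cap; it moves with the cap. 58 mm above the worktop when the key is up, 53.2 mm when latched, 49.5 mm when pressed to the stop.
- cap_a (a joint): How far key_a's cap is down, in m: 0 standing up, 0.0048 latched down, 0.0085 pressed to the stop.
- cap_b_top (a point): Centre of the top face of key_b's cap; it moves with the cap. Heights as for cap_a_top.
- cap_b (a joint): How far key_b's cap is down, in m: 0 standing up, 0.0048 latched down, 0.0085 pressed to the stop.
- cap_c_top (a point): Centre of the top face of key_c's cap; it moves with the cap. Heights as for cap_a_top.
- cap_c (a joint): How far key_c's cap is down, in m: 0 standing up, 0.0048 latched down, 0.0085 pressed to the stop.
- cap_d_top (a point): Centre of the top face of key_d's cap; it moves with the cap. Heights as for cap_a_top.
- cap_d (a joint): How far key_d's cap is down, in m: 0 standing up, 0.0048 latched down, 0.0085 pressed to the stop.
- dish: Clear round culture dish with lid, 93 mm across and 15 mm high, loose on the counter's stage. Origin at the centre of its underside. Not to be disturbed.
- bottle: White reagent bottle with screw cap, 47 mm across, 100 mm high, standing left of the counter. Origin at the centre of its underside. Not to be disturbed.
- forceps: Steel forceps 130 mm long, 10 mm high, lying left of the counter. Origin at the middle of the underside. Not to be disturbed.
- marker: Felt marker 131 mm long, 13 mm high, lying right of the counter. Origin at the middle of the underside. Not to be disturbed.
- tube: Cotton-plugged culture tube 193 mm long, 20 mm across, lying in front of the counter. Origin at the middle of the underside. Not to be disturbed.
- tin: Round aluminium tin 113 mm across, 44 mm high, right of the counter. Origin at the centre of the underside. Not to be disturbed.
- plates: Taped stack of culture plates 97 mm across, 77 mm high, farther to the left of the counter. Origin at the centre of the underside. Not to be disturbed.

How it is judged (in metres and radians):
On the way, in this order (a step that is already met when the one before it is completed fails the run):
1. the leftmost key is tapped with the fingers (((contact force between the fingers and key_a above 0.3 N and y of cap_a_top in the frame of counter between 0.046 and 0.1 m) or (contact force between the fingers and key_b above 0.3 N and y of cap_b_top in the frame of counter between 0.046 and 0.1 m) or (contact force between the fingers and key_c above 0.3 N and y of cap_c_top in the frame of counter between 0.046 and 0.1 m) or (contact force between the fingers and key_d above 0.3 N and y of cap_d_top in the frame of counter between 0.046 and 0.1 m))), for 0.02 s.
2. the second key is tapped with the fingers (((contact force between the fingers and key_a above 0.3 N and y of cap_a_top in the frame of counter between 0 and 0.046 m) or (contact force between the fingers and key_b above 0.3 N and y of cap_b_top in the frame of counter between 0 and 0.046 m) or (contact force between the fingers and key_c above 0.3 N and y of cap_c_top in the frame of counter between 0 and 0.046 m) or (contact force between the fingers and key_d above 0.3 N and y of cap_d_top in the frame of counter between 0 and 0.046 m))), for 0.02 s.
3. the third key is tapped with the fingers (((contact force between the fingers and key_a above 0.3 N and y of cap_a_top in the frame of counter between -0.046 and 0 m) or (contact force between the fingers and key_b above 0.3 N and y of cap_b_top in the frame of counter between -0.046 and 0 m) or (contact force between the fingers and key_c above 0.3 N and y of cap_c_top in the frame of counter between -0.046 and 0 m) or (contact force between the fingers and key_d above 0.3 N and y of cap_d_top in the frame of counter between -0.046 and 0 m))), for 0.02 s.
4. the rightmost key is tapped with the fingers (((contact force between the fingers and key_a above 0.3 N and y of cap_a_top in the frame of counter between -0.1 and -0.046 m) or (contact force between the fingers and key_b above 0.3 N and y of cap_b_top in the frame of counter between -0.1 and -0.046 m) or (contact force between the fingers and key_c above 0.3 N and y of cap_c_top in the frame of counter between -0.1 and -0.046 m) or (contact force between the fingers and key_d above 0.3 N and y of cap_d_top in the frame of counter between -0.1 and -0.046 m))), for 0.02 s.
5. the latched key has been pressed through its catch and has come up: all four keys stand up (value of joint each of cap_a, cap_b, cap_c, cap_d below 0.001 m), for 0.2 s.
At the end, for the whole second after the job is handed in: All four keys stand up (each less than 1 mm down) and are at rest, and the dish, bottle, forceps, marker, tube, tin and stack of plates are within 15 mm of where they stood (all of step 5 and velocity of joint each of cap_a, cap_b, cap_c, cap_d below 0.005 m/s and distance of each of dish, bottle, forceps, marker, tube, tin, plates from where it was at the start of the episode below 0.015 m); the robot touches nothing.
It fails at once if a key that stood up is pushed home (deeper than 5.7 mm) instead of being tapped (distance of any of cap_a_top, cap_b_top, cap_c_top, cap_d_top from where it was at the start of the episode above 0.0057 m).
It fails at once if the dish, bottle, forceps, marker, tube, tin or stack of plates is moved or lifted by more than 15 mm (distance of any of dish, bottle, forceps, marker, tube, tin, plates from where it was at the start of the episode above 0.015 m).
It also fails if it takes over 45 s, if anything falls off the work surface, if the arm or the gripper's body presses on something with over 40 N, if the wrist force passes 120 N, or if a joint passes its speed limit or range.

## Robot

A 6-joint arm with a two-finger parallel gripper is mounted at the origin on a cart in front of the work surface, level with it; the furniture and walls round the work are solid. World frame = base frame: x ahead of the robot, y to its left, z up, the work surface at z = 0. Lengths are in m, angles in degrees, forces in N, time in s.
With the tool pointing down it reaches from about 0.35 to 0.875 m from the base axis. Payload 4.2 kg.
Tool frame: the origin (TCP) lies at the very end of the fingers, on their centre line; the grasp point (between the pads) lies 19 mm behind it; z points along the fingers, x is the direction in which the jaws open and shut, and the axes are right-handed (so a half turn about z gives the same grasp; the last joint's range is limited). The gripper opens to 87 mm and grips with 3 to 60 N. Pads are 19 mm wide; open, the fingers measure 117 mm over their backs; the gripper's body (75 mm by 190 mm) begins 51 mm behind the grasp point.
Start: joints at [80.306, 22.042, 0.453, 0, -68.411, -14.817], TCP at [0.259, 0.569, 0.223] pointing down, gripper open.
Joint ranges: [-179.83, 179.83], [-69.29, 118.12], [-61.27, 80.66], [-181.25, 117.63], [-171.15, -9.14], [-177.46, 177.46]. Speed limits (degrees/s): [159.86, 159.86, 180, 180, 180, 180].

## Interface

Orientations are given as a 3x3 rotation matrix whose columns are the frame's x, y, z axes.
In Python, from station import r gives the robot as it stands.
- The arm moves only by the shell command python3 -m jog 'ROWS' [OPENING]. ROWS is JSON, a list of rows, each a list of 2 entries, a list of its own where there are three numbers: the shift along the tool's x, y, z in m, then the turn, a rotation vector about the tool's x, y, z in units of 5 degrees (1.0 is 5 degrees). A call has exactly 10 rows; each row is the pose to reach, as a shift and turn from the pose commanded when the call began, along the tool's axes at that moment; what a row does not reach only later rows make up. A row lasts 1/12 s, in which the tool goes at most 41.7 mm and 7.16 degrees, less where a joint would pass 70% of its speed; a pose out of reach is approached as far as the arm can. A call with a gripper value outside its range is refused whole. OPENING is the finger opening in m, from 0 to 0.087, set as the call begins (- or left out, the last holds). The fingers move at their own pace and stop on an object; the grip force is fixed at half the most. Time passes only in rows, so rows that repeat a pose let the fingers close, or fill a call up. It gives the time, the measured TCP pose, the force and the opening at its end, in the units of the state.
- r.sense(): the state, without advancing time (a new reading comes with each control period).
- r.capture(name): name is "scene" or "top" or "wrist"; returns (picture, depth): 400x640x3 uint8, blue, green, red; 400x640 float32, m along the optical axis (not along the pixel's ray), 0 where there is no reading.
- r.calibration(name): a dict with "fx", "fy", "cx", "cy" (pixels), "k1" (the pictures are not rectified: a ray, as slopes to the right and down, at radius r is drawn at 1 + k1 r^2 times it, then the intrinsics apply), "R" (3x3) and "t" (3): a world point X has camera coordinates R X + t; the wrist camera has in their place "tool_from_camera" (4x4, takes a point from camera to tool coordinates, whose origin is the TCP and whose axes are the tool frame's). Camera axes: x right, y down, z forward; pixel columns grow to the right and rows downward; lengths in m; the calibration is good to about 2 mm. A picture is of the moment at which its call begins: read the wrist's pose just before it. calibration takes no time and is no camera call.
- r.finish_job(): hands the job in, once; it reports no verdict.
Trained networks look in the newest picture that a camera, given by its name, has taken for a name from the list of things; names that differ only in an ending like _2 or _b are one class to them, and where a whole thing is asked for, a point or a joint stands for the part that bears it (a point fixed in the world has none). Each returns a list of dicts, best first, with "confidence" (0 to 1); they miss things now and then, are a little off and sometimes report something else, mostly with a low value. They report only what shows in the picture. A call takes as long as a camera call.
- r.cut_out(query, camera): "region" (400x640 bool, what is visible of it) and "uv" ([column, row] in pixels, amid what is visible of it).
The state is a dict: "time_s": time; "joints": joint angles; "joint_velocities": joint speeds; "effort": joint torques, N m; "tcp_pos": TCP position; "ee_rot": TCP orientation; "wrist_force": force on the tool from outside, world axes, zero at the start; "moment": the same for the moment, N m; "gripper_width": opening from 0.0 (shut) to 1.0 (fully open).
Only numpy, scipy, OpenCV 4.12 (cv2) and the standard library are available. Lean on these libraries where they do the work, as an engineer would, in place of code of your own. Each camera call takes 0.05 s, during which the arm holds its last target.

## Working session

There is one attempt and no reset: what is moved stays moved. The work goes in short steps, Python scripts to look and compute and a shell command to move; the robot and the scene stay as the last step left them, time stands still between calls to the robot, and variables do not carry over. Pictures are saved under pics/ and viewed, and the job is handed in when it is done.

```bash
mkdir -p pics; ls; python3 - <<'E'
from station import r
import cv2,numpy as np
s=r.sense();print({k:np.round(v,3).tolist() for k,v in s.items()})
for n in("scene","top"):
    p,d=r.capture(n);cv2.imwrite(f"pics/{n}1.png",p);np.save(f"pics/{n}1.npy",d)
    c=r.calibration(n);print(n,c)
    for q in("counter","key_a"):
        for o in r.cut_out(q,n): print(n,q,o["confidence"],o["uv"],o["region"].sum())
E
```

```text
pics
{'time_s': 0.0, 'joints': [80.304, 22.09, 0.382, -0.028, -68.412, -14.817], 'joint_velocities': [0.022, -0.074, 0.023, -0.061, -0.035, 0.003], 'effort': [-0.0, -39.067, 18.741, 4.22, 0.011, -0.0], 'tcp_pos': [0.259, 0.568, 0.221], 'ee_rot': [[-0.415, -0.91, -0.001], [-0.91, 0.415, -0.002], [0.002, -0.0, -1.0]], 'wrist_force': [0.635, -0.324, 0.026], 'moment': [-0.019, 0.013, -0.033], 'gripper_width': 1.001}
scene {'fx': 444.6873878604056, 'fy': 444.6873878604056, 'cx': 314.9526551166845, 'cy': 197.18766321166427, 'k1': -0.1144163662508984, 'R': array([[-0.90039254, -0.43501853,  0.00722094],
       [-0.33948513,  0.69208581, -0.63699849],
       [ 0.27210864, -0.5760001 , -0.77083123]]), 't': array([0.46222207, 0.23519015, 0.97857755])}
scene counter 0.73 [314.7, 229.1] 6721
scene key_a 0.7 [349.2, 210.5] 111
scene key_a 0.6 [335.6, 237.9] 110
top {'fx': 384.04046431220456, 'fy': 384.04046431220456, 'cx': 322.65622333220057, 'cy': 193.658041005149, 'k1': 0.009103832114992428, 'R': array([[ 0.09875055, -0.99509067,  0.00654839],
       [-0.96974701, -0.09770764, -0.22370508],
       [ 0.22324667,  0.01574072, -0.97463488]]), 't': array([-0.05400735,  0.52995935,  0.88829388])}
top counter 0.94 [309.8, 207.6] 7073
top key_a 0.65 [312.5, 230.4] 92
top key_a 0.56 [313.5, 231.0] 101
top key_a 0.55 [276.9, 226.9] 103
top key_a 0.48 [334.0, 235.3] 88
top key_a 0.39 [296.8, 230.6] 81
top key_a 0.19 [335.3, 236.8] 69
```

View pics/top1.png

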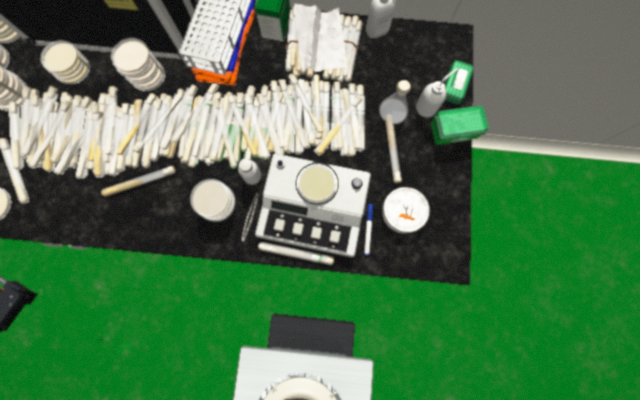

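View pics/scene1.png

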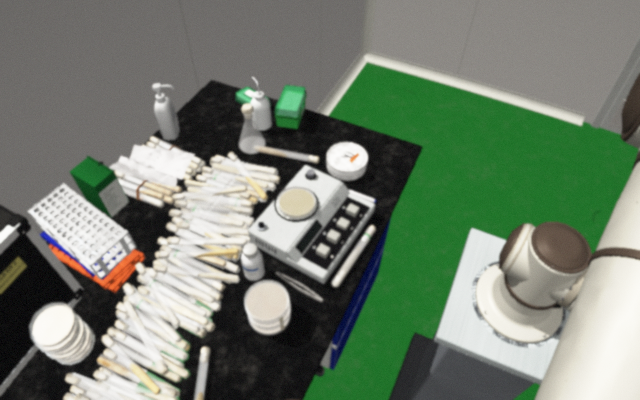

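```bash
cat > h.py <<'E'
import numpy as np,cv2
def rays(c,uv):
    uv=np.atleast_2d(np.array(uv,float))
    d=np.stack([(uv[:,0]-c["cx"])/c["fx"],(uv[:,1]-c["cy"])/c["fy"]],1)
    x=d.copy()
    for _ in range(20): x=d/(1+c["k1"]*(x**2).sum(1,keepdims=True))
    return np.c_[x,np.ones(len(x))]
def world_depth(c,uv,z): return (rays(c,uv)*np.array(z).reshape(-1,1)-c["t"])@c["R"]
def onplane(c,uv,h):
    d=rays(c,uv)@c["R"]; o=-c["R"].T@c["t"]
    return o+d*((h-o[2])/d[:,2:3])
E
python3 - <<'E'
from station import r
from h import *
for n in("top","scene"):
    c=r.calibration(n);d=np.load(f"pics/{n}1.npy")
    for o in r.cut_out("key_a",n):
        m=o["region"];v,u=np.nonzero(m&(d>0))
        w=world_depth(c,np.c_[u,v],d[v,u]);print(n,o["confidence"],np.median(w,0).round(4),onplane(c,o["uv"],.058).round(4))
E
```

```text
top 0.65 [0.4367 0.0059 0.0527] [[0.4399 0.0145 0.058 ]]
top 0.56 [0.4354 0.0065 0.0524] [[0.4387 0.0119 0.058 ]]
top 0.55 [0.4456 0.0967 0.0575] [[0.4398 0.1013 0.058 ]]
top 0.48 [ 0.4306 -0.0388  0.0579] [[ 0.4332 -0.0384  0.058 ]]
top 0.39 [0.442  0.0513 0.0573] [[0.4356 0.0522 0.058 ]]
top 0.19 [ 0.4301 -0.0389  0.0579] [[ 0.43   -0.0419  0.058 ]]
scene 0.7 [ 0.4317 -0.0328  0.0547] [[ 0.4353 -0.0267  0.058 ]]
scene 0.6 [0.4406 0.0583 0.0552] [[0.4322 0.0602 0.058 ]]
```

The top depth suggests that the third key from the left is the low one: 52.7 mm against about 57.5 mm for the others. Next I'll move above the row for a wrist view.

```bash
python3 -m jog '[[[0.02,-0.016,0],[0,0,-0.2]],[[0.045,-0.036,0],[0,0,-0.5]],[[0.07,-0.057,0],[0,0,-0.9]],[[0.1,-0.081,0],[0,0,-1.4]],[[0.13,-0.105,0],[0,0,-1.9]],[[0.16,-0.13,0],[0,0,-2.4]],[[0.19,-0.154,0],[0,0,-2.9]],[[0.215,-0.174,0],[0,0,-3.3]],[[0.23,-0.187,0],[0,0,-3.6]],[[0.233,-0.189,0],[0,0,-3.64]]]' 0
cat >> h.py <<'E'
def totool(s,dw): return (np.array(s["ee_rot"]).T@np.array(dw)).round(4)
E
python3 - <<'E'
from station import r
from h import *
s=r.sense();print(s["tcp_pos"].round(4),s["ee_rot"].round(3),s["joints"].round(1),s["time_s"],totool(s,np.array([.41,.03,.21])-s["tcp_pos"]))
print(r.calibration("wrist"))
E
```

```text
time_s: 1.23
tcp_pos: [0.3347, 0.2753, 0.223]
ee_rot: [[-0.112, -0.994, -0.0], [-0.994, 0.112, 0.0], [-0.0, 0.0, -1.0]]
wrist_force: [-0.4, -0.4, -0.6]
gripper_width: 0.329
[0.3347 0.2753 0.223 ] [[-0.112 -0.994 -0.   ]
 [-0.994  0.112  0.   ]
 [-0.     0.    -1.   ]] [ 61.1   2.9 -24.7  -0.  -62.4  22.5] 1.2333 [ 0.2353 -0.1024  0.0129]
{'fx': 333.2501047438054, 'fy': 333.2501047438054, 'cx': 319.68989656020574, 'cy': 202.13395970847273, 'k1': -0.04305154450838683, 'tool_from_camera': array([[ 9.99999825e-01, -5.11167665e-04,  2.98017524e-04,
        -2.23618013e-04],
       [ 3.94842108e-04,  9.51605097e-01,  3.07323257e-01,
        -8.38429450e-02],
       [-4.40688706e-04, -3.07323086e-01,  9.51605132e-01,
        -1.62573755e-01],
       [ 0.00000000e+00,  0.00000000e+00,  0.00000000e+00,
         1.00000000e+00]])}
```

```bash
python3 -m jog '[[[0.02,-0.009,0],[0,0,0]],[[0.045,-0.02,0],[0,0,0]],[[0.075,-0.033,0],[0,0,0]],[[0.105,-0.046,0],[0,0,0]],[[0.135,-0.059,0],[0,0,0]],[[0.165,-0.072,0],[0,0,0]],[[0.195,-0.085,0],[0,0,0]],[[0.22,-0.096,0],[0,0,0]],[[0.235,-0.102,0],[0,0,0]],[[0.235,-0.102,0],[0,0,0]]]'
python3 - <<'E'
from station import r
from h import *
s=r.sense()
p,d=r.capture("wrist");cv2.imwrite("pics/w1.png",p);np.save("pics/w1.npy",d)
c=r.calibration("wrist");T=c["tool_from_camera"]
print(s["tcp_pos"].round(4),s["joints"].round(1),s["wrist_force"])
Rw=s["ee_rot"]@T[:3,:3];tw=s["tcp_pos"]+s["ee_rot"]@T[:3,3]
c["R"]=Rw.T;c["t"]=-Rw.T@tw
for o in r.cut_out("key_a","wrist"):
    v,u=np.nonzero(o["region"]&(d>0));w=world_depth(c,np.c_[u,v],d[v,u])
    print(o["confidence"],o["uv"],len(u),np.median(w,0).round(4),onplane(c,o["uv"],.058).round(4))
E
```

```text
time_s: 2.07
tcp_pos: [0.4108, 0.0319, 0.2226]
ee_rot: [[-0.114, -0.994, 0.0], [-0.994, 0.114, -0.0], [0.0, -0.0, -1.0]]
wrist_force: [0.0, 0.0, -0.7]
gripper_width: 0.007
[0.4108 0.0319 0.2226] [ 27.3   0.7 -27.1   0.  -62.2  56.2] [ 0.03803469  0.03124014 -0.66198019]
0.97 [389.8, 154.6] 661 [ 0.4318 -0.0382  0.0583] [[ 0.4303 -0.0401  0.058 ]]
0.84 [295.5, 153.1] 615 [0.4422 0.0516 0.0583] [[0.4424 0.0523 0.058 ]]
0.82 [253.2, 154.8] 619 [0.4469 0.0965 0.0582] [[0.4456 0.0941 0.058 ]]
0.74 [184.0, 145.1] 811 [0.4578 0.1824 0.0062] [[0.4632 0.1605 0.058 ]]
0.65 [343.2, 152.4] 549 [0.4365 0.0065 0.0537] [[0.4377 0.0055 0.058 ]]
```

View pics/w1.png

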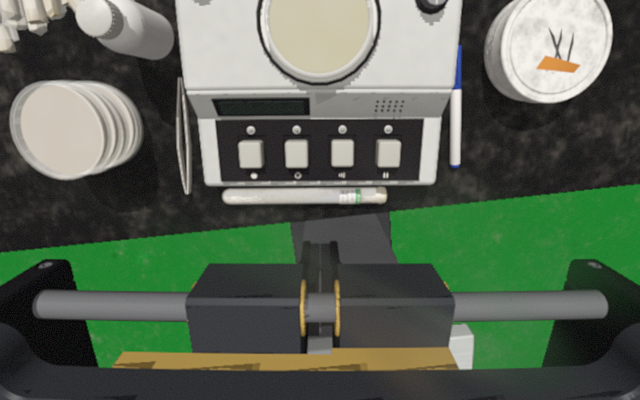

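The four keys are at columns 251, 296, 343 and 389 near row 154. The third reads low again, at 53.7 mm. Moving above the leftmost key.

```bash
python3 -m jog '[[[-0.02,-0.008,0.01],[0,0,0]],[[-0.04,-0.018,0.03],[0,0,0]],[[-0.06,-0.026,0.055],[0,0,0]],[[-0.067,-0.028,0.08],[0,0,0]],[[-0.067,-0.028,0.105],[0,0,0]],[[-0.067,-0.028,0.125],[0,0,0]],[[-0.067,-0.028,0.14],[0,0,0]],[[-0.067,-0.028,0.145],[0,0,0]],[[-0.067,-0.028,0.145],[0,0,0]],[[-0.067,-0.028,0.145],[0,0,0]]]'
cat > st.py <<'E'
from station import r
from h import *
K=[(.447,.0965),(.442,.0515),(.4367,.0065),(.4317,-.0385)]
s=r.sense();print(s["time_s"],s["tcp_pos"].round(4),s["wrist_force"].round(2))
for k in K: print(totool(s,np.array([*k,s["tcp_pos"][2]])-s["tcp_pos"]))
E
python3 st.py
```

```text
time_s: 3.0
tcp_pos: [0.4458, 0.098, 0.0781]
ee_rot: [[-0.108, -0.994, 0.001], [-0.994, 0.108, 0.0], [-0.0, -0.001, -1.0]]
wrist_force: [-0.1, 0.1, 0.4]
gripper_width: 0.007
3.0 [0.4458 0.098  0.0781] [-0.11  0.06  0.42]
[ 0.0013 -0.0014  0.    ]
[ 0.0466 -0.0013 -0.    ]
[ 0.0919 -0.0009 -0.    ]
[ 0.1372 -0.0008 -0.    ]
```

```bash
python3 -m jog '[[[0.001,-0.001,0.006],[0,0,0]],[[0.001,-0.001,0.012],[0,0,0]],[[0.001,-0.001,0.015],[0,0,0]],[[0.001,-0.001,0.017],[0,0,0]],[[0.001,-0.001,0.018],[0,0,0]],[[0.001,-0.001,0.019],[0,0,0]],[[0.001,-0.001,0.02],[0,0,0]],[[0.001,-0.001,0.021],[0,0,0]],[[0.001,-0.001,0.0215],[0,0,0]],[[0.001,-0.001,0.0215],[0,0,0]]]'; python3 st.py
```

```text
time_s: 3.83
tcp_pos: [0.4463, 0.0958, 0.0562]
ee_rot: [[-0.11, -0.994, 0.0], [-0.994, 0.11, 0.0], [-0.0, -0.0, -1.0]]
wrist_force: [-0.0, -0.5, 3.3]
gripper_width: 0.003
3.8333 [0.4463 0.0958 0.0562] [-0.05 -0.46  3.34]
[-0.0007 -0.0006  0.    ]
[ 0.0446 -0.0006 -0.    ]
[ 0.0899 -0.0003 -0.    ]
[ 0.1351 -0.0002 -0.    ]
```

Contact at 56 mm with 3.3 N, so the first key is up. Next key.

```bash
python3 -m jog '[[[0,0,-0.015],[0,0,0]],[[0.015,0,-0.02],[0,0,0]],[[0.035,0,-0.02],[0,0,0]],[[0.0446,-0.0005,-0.017],[0,0,0]],[[0.0446,-0.0005,-0.01],[0,0,0]],[[0.0446,-0.0005,-0.006],[0,0,0]],[[0.0446,-0.0005,-0.003],[0,0,0]],[[0.0446,-0.0005,-0.0015],[0,0,0]],[[0.0446,-0.0005,-0.0003],[0,0,0]],[[0.0446,-0.0005,0],[0,0,0]]]'; python3 st.py
```

```text
time_s: 4.67
tcp_pos: [0.4416, 0.0516, 0.0558]
ee_rot: [[-0.109, -0.994, -0.001], [-0.994, 0.109, -0.001], [0.001, 0.001, -1.0]]
wrist_force: [-0.5, -1.5, 2.3]
gripper_width: 0.006
4.6667 [0.4416 0.0516 0.0558] [-0.49 -1.49  2.25]
[-0.0452 -0.0005 -0.    ]
[ 0.     -0.0004 -0.    ]
[ 0.0454 -0.0001  0.    ]
[ 0.0906 -0.      0.0001]
```

The second key is up as well, with contact at the same height. For the third I'll stop at the same height first.

```bash
python3 -m jog '[[[0,0,-0.015],[0,0,0]],[[0.015,0,-0.02],[0,0,0]],[[0.035,0,-0.02],[0,0,0]],[[0.0454,0,-0.017],[0,0,0]],[[0.0454,0,-0.01],[0,0,0]],[[0.0454,0,-0.006],[0,0,0]],[[0.0454,0,-0.003],[0,0,0]],[[0.0454,0,-0.0015],[0,0,0]],[[0.0454,0,-0.0003],[0,0,0]],[[0.0454,0,0],[0,0,0]]]'; python3 st.py
```

```text
time_s: 5.5
tcp_pos: [0.4368, 0.0067, 0.0557]
ee_rot: [[-0.109, -0.994, -0.0], [-0.994, 0.109, -0.0], [0.0, 0.0, -1.0]]
wrist_force: [-0.2, -0.3, 0.4]
gripper_width: 0.005
5.5 [0.4368 0.0067 0.0557] [-0.24 -0.27  0.44]
[-0.0903 -0.0003 -0.    ]
[-0.0451 -0.0003 -0.    ]
[0.0002 0.0001 0.    ]
[0.0455 0.0001 0.    ]
```

No force at this height, so the third key is down. I'll lower gently until I feel it.

```bash
python3 -m jog '[[[0,0,0.0005],[0,0,0]],[[0,0,0.001],[0,0,0]],[[0,0,0.0014],[0,0,0]],[[0,0,0.0018],[0,0,0]],[[0,0,0.002],[0,0,0]],[[0,0,0.0022],[0,0,0]],[[0,0,0.0024],[0,0,0]],[[0,0,0.0026],[0,0,0]],[[0,0,0.0027],[0,0,0]],[[0,0,0.0027],[0,0,0]]]'; python3 st.py
```

```text
time_s: 6.33
tcp_pos: [0.4369, 0.0064, 0.0536]
ee_rot: [[-0.11, -0.994, 0.0], [-0.994, 0.11, -0.0], [-0.0, -0.0, -1.0]]
wrist_force: [-1.2, 0.1, 3.2]
gripper_width: 0.011
6.3333 [0.4369 0.0064 0.0536] [-1.2   0.1   3.16]
[-0.0907 -0.0002  0.    ]
[-0.0454 -0.0002  0.    ]
[-0.0001  0.0002 -0.    ]
[ 0.0452  0.0002 -0.    ]
```

The third key gives 3.2 N at 53.6 mm, so it is latched. Now the fourth, at the original tap height.

```bash
python3 -m jog '[[[0,0,-0.015],[0,0,0]],[[0.015,0,-0.022],[0,0,0]],[[0.035,0,-0.022],[0,0,0]],[[0.0453,0,-0.019],[0,0,0]],[[0.0453,0,-0.012],[0,0,0]],[[0.0453,0,-0.008],[0,0,0]],[[0.0453,0,-0.005],[0,0,0]],[[0.0453,0,-0.0035],[0,0,0]],[[0.0453,0,-0.0027],[0,0,0]],[[0.0453,0,-0.0027],[0,0,0]]]'; python3 st.py
```

```text
time_s: 7.17
tcp_pos: [0.4314, -0.0385, 0.0557]
ee_rot: [[-0.109, -0.994, -0.001], [-0.994, 0.109, -0.0], [0.001, 0.001, -1.0]]
wrist_force: [-1.5, -1.2, 2.7]
gripper_width: 0.007
7.1667 [ 0.4314 -0.0385  0.0557] [-1.48 -1.23  2.72]
[-1.359e-01 -7.000e-04 -1.000e-04]
[-0.0906 -0.0007 -0.0001]
[-0.0453 -0.0003 -0.    ]
[-0.     -0.0003 -0.    ]
```

The fourth key is up. Back to the third, to press it home.

```bash
python3 -m jog '[[[0,0,-0.015],[0,0,0]],[[-0.015,0,-0.02],[0,0,0]],[[-0.035,0,-0.02],[0,0,0]],[[-0.0453,0,-0.017],[0,0,0]],[[-0.0453,0,-0.01],[0,0,0]],[[-0.0453,0,-0.005],[0,0,0]],[[-0.0453,0,-0.001],[0,0,0]],[[-0.0453,0,0.001],[0,0,0]],[[-0.0453,0,0.002],[0,0,0]],[[-0.0453,0,0.0025],[0,0,0]]]'; python3 st.py
python3 -m jog '[[[0,0,0.0005],[0,0,0]],[[0,0,0.001],[0,0,0]],[[0,0,0.0015],[0,0,0]],[[0,0,0.002],[0,0,0]],[[0,0,0.0025],[0,0,0]],[[0,0,0.003],[0,0,0]],[[0,0,0.0035],[0,0,0]],[[0,0,0.004],[0,0,0]],[[0,0,0.0042],[0,0,0]],[[0,0,0.0042],[0,0,0]]]';python3 st.py
```

```text
time_s: 8.0
tcp_pos: [0.4359, 0.0057, 0.0532]
ee_rot: [[-0.111, -0.994, -0.002], [-0.994, 0.111, -0.001], [0.001, 0.002, -1.0]]
wrist_force: [-2.9, 0.3, 4.4]
gripper_width: 0.001
8.0 [0.4359 0.0057 0.0532] [-2.88  0.26  4.35]
[-0.0915 -0.001  -0.0001]
[-0.0462 -0.001  -0.0001]
[-0.0009 -0.0007 -0.    ]
[ 0.0444 -0.0007  0.    ]
time_s: 8.83
tcp_pos: [0.436, 0.0058, 0.0499]
ee_rot: [[-0.11, -0.994, -0.002], [-0.994, 0.11, -0.001], [0.001, 0.002, -1.0]]
wrist_force: [-4.8, -2.3, 10.5]
gripper_width: 0.007
8.8333 [0.436  0.0058 0.0499] [-4.78 -2.25 10.53]
[-0.0914 -0.001  -0.0001]
[-0.0461 -0.001  -0.0001]
[-0.0008 -0.0006 -0.    ]
[ 0.0445 -0.0006  0.0001]
```

10.5 N at 49.9 mm means the key is on the stop. Releasing straight up and looking.

```bash
python3 -m jog '[[[0,0,-0.005],[0,0,0]],[[0,0,-0.015],[0,0,0]],[[0,0,-0.035],[0,0,0]],[[0,0,-0.06],[0,0,0]],[[0,0,-0.09],[0,0,0]],[[0.01,0.01,-0.12],[0,0,0]],[[0.01,0.02,-0.145],[0,0,0]],[[0,0.027,-0.165],[0,0,0]],[[-0.02,0.027,-0.172],[0,0,0]],[[-0.02,0.027,-0.172],[0,0,0]]]'
python3 - <<'E'
from station import r
from h import *
s=r.sense()
p,d=r.capture("wrist");cv2.imwrite("pics/w2.png",p)
c=r.calibration("wrist");T=c["tool_from_camera"]
print(s["tcp_pos"].round(4),s["wrist_force"].round(2))
Rw=s["ee_rot"]@T[:3,:3];tw=s["tcp_pos"]+s["ee_rot"]@T[:3,3]
c["R"]=Rw.T;c["t"]=-Rw.T@tw
for o in r.cut_out("key_a","wrist"):
    v,u=np.nonzero(o["region"]&(d>0));w=world_depth(c,np.c_[u,v],d[v,u])
    print(o["confidence"],o["uv"],np.median(w,0).round(4))
p,d=r.capture("top");cv2.imwrite("pics/t2.png",p);print(np.abs(d-np.load("pics/top1.npy"))[120:260,180:440].max())
E
```

```text
time_s: 9.67
tcp_pos: [0.4147, 0.0316, 0.2244]
ee_rot: [[-0.108, -0.994, 0.009], [-0.994, 0.108, 0.004], [-0.005, -0.009, -1.0]]
wrist_force: [-0.1, 1.5, 0.1]
gripper_width: 0.005
[0.4147 0.0316 0.2244] [-0.07  1.47  0.08]
0.91 [255.8, 159.0] [0.4463 0.0963 0.0581]
0.76 [298.2, 161.9] [0.4417 0.0518 0.0583]
0.76 [390.1, 159.5] [ 0.4321 -0.038   0.0583]
0.58 [345.6, 160.0] [0.437  0.0063 0.0583]
0.19 [255.2, 156.4] [0.4466 0.0964 0.0581]
1.3818665
```

View pics/w2.png

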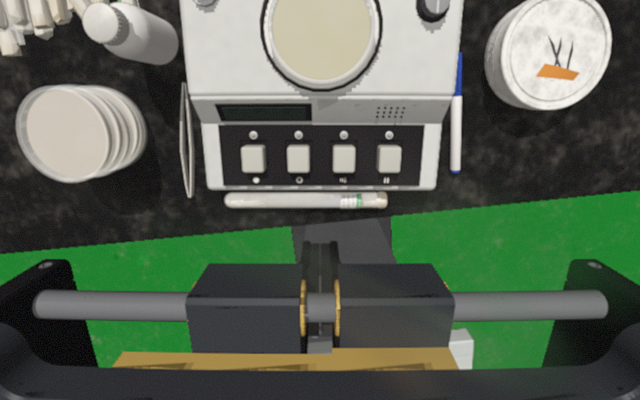

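All four caps (columns 256 to 390, row ~160) now read 58.1 to 58.3 mm, and the objects in view are where they were. Handing in.

```bash
python3 -c "
from station import r
print(r.finish_job())"
```

```text
the job is handed in; nothing more can be done
None
```

I tapped the four keys from left to right and found the third from the left latched. I pressed it to its stop and let it go, and all four keys now stand up. I handed the job in at about 10 s; no verdict is reported.

- **Taps:** keys 1, 2 and 4 met the fingers at the up height, with 2.3 to 3.3 N at 56 mm and about 2 mm of travel. Key 3 gave no force there and was felt only at 53.6 mm, with 3.2 N.
- **Release:** I pressed key 3 to 49.9 mm and 10.5 N, which is its stop.
- **Last checks:** in the final wrist picture all four caps measured 58.1 to 58.3 mm high. The dish, bottle, plates, forceps, tube, marker and tin looked unmoved, though I judged this by eye and did not measure it. A before/after comparison of the top camera's depth told me nothing: it showed a large difference, probably because the arm was in that view.

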